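# Build the test-sieve stack on the shaker

## Robot

A 6-joint arm with a two-finger parallel gripper is mounted at the origin on a cart in front of the work surface, level with it; the furniture and walls round the work are solid. World frame = base frame: x ahead of the robot, y to its left, z up, the work surface at z = 0. Lengths are in m, angles in degrees, forces in N, time in s.
With the tool pointing down it reaches from about 0.425 to 0.925 m from the base axis. Payload 12.5 kg.
Tool frame: the origin (TCP) lies at the very end of the fingers, on their centre line; the grasp point (between the pads) lies 19 mm behind it; z points along the fingers, y is the line along which they close (so a half turn about z gives the same grasp; the last joint's range is limited). The gripper opens to 85 mm and grips with 20 to 120 N. Pads are 22 mm wide; open, the fingers measure 114 mm over their backs; the gripper's body (76 mm by 85 mm) begins 54 mm behind the grasp point. The pads swing forward as they close: fully open they stand 13 mm farther back than shut.
Start: joints at [58.579, 28.126, 89.318, -0, 62.55, -6.05], TCP at [0.268, 0.565, 0.231] pointing down, gripper open.
Joint ranges: [-177.58, 177.58], [-47.91, 125.51], [2.72, 160], [-65.01, 245.01], [3.68, 167.84], [-153.87, 153.87]. Speed limits (degrees/s): [127.2, 127.2, 159.86, 180, 180, 180].

## Interface

Orientations are given as a 3x3 rotation matrix whose columns are the frame's x, y, z axes.
In Python, from rig import r gives the robot as it stands.
- The arm moves only by the tool carry_out, never from a script. Its argument "moves" is text: rows parted by semicolons, each of 7 numbers parted by spaces: the turn, a rotation vector about the world's x, y, z in rad, then the shift along the world's x, y, z in m, then the opening, from -1 (shut) to 1 (fully open). In form: ax ay az dx dy dz fingers; .... A call has 1 to 12 rows; each row is the pose to reach, as a shift and turn from the pose commanded when the call began; what a row does not reach only later rows make up. A row lasts 1/8 s, in which the tool goes at most 62.5 mm and 10.7 degrees, less where a joint would pass 70% of its speed; a pose out of reach is approached as far as the arm can. A call with a gripper value outside its range is refused whole. The fingers move at their own pace and stop on an object; "squeeze" is the grip in N (left out, the last holds). Time passes only in rows, so rows that repeat a pose let the fingers close. It gives the time, the measured TCP pose, the force, the opening and the grip force at its end, in the units of the state.
- r.get_obs(): the state, without advancing time (a new reading comes with each control period).
- r.capture(name): name is "scene" or "top" or "wrist"; returns a dict with "image" (420x560x3 uint8, red, green, blue), "depth" (420x560 float32, m along the optical axis (not along the pixel's ray), 0 where there is no reading), "vfov" (degrees; the focal length in pixels is half the picture's height over the tangent of half this angle, whatever the lens; pixels are square), "cx", "cy" (the principal point, pixels), "k1" (the pictures are not rectified: a ray, as slopes to the right and down, at radius r is drawn at 1 + k1 r^2 times it, then the intrinsics apply), "extrinsics" (4x4, takes a point from camera to world coordinates). Camera axes: x right, y down, z forward; pixel columns grow to the right and rows downward; lengths in m; the calibration is good to about 2 mm. A picture is of the moment at which its call begins.
- r.close_job(): hands the job in; it is judged then, once.
The state is a dict: "clock": time; "qpos": joint angles; "dq": joint speeds; "tau": joint torques, N m; "ee_pos": TCP position; "orientation": TCP orientation; "ft_force": force on the tool from outside, world axes, zero at the start; "ft_torque": the same for the moment, N m; "gripper_width": opening from 0.0 (shut) to 1.0 (fully open); "gripper_force": force on a finger pad.
Only numpy, scipy, OpenCV 4.12 (cv2) and the standard library are available. Lean on these libraries where they do the work, as an engineer would, in place of code of your own. Each camera call takes 0.05 s, during which the arm holds its last target. There are 200 camera calls.

## Task

Build the sieve stack on the sieve shaker: set the receiving pan in the shaker's round seat, then fit the sieves on it with the finest mesh at the bottom, the medium one next and the coarsest on top, each nested fully home and level in the part below, and close the stack with the lid. Do not knock over or push away the beaker, the vial and the weigh boat that stand around, and let go of everything at the end.

Things in the scene. Friction and masses are not known exactly. Their poses are not given: they have to be found in the camera images.
- shaker_seat (a point): Sieve shaker: low grey case 152 x 132 mm, fixed, with a round aluminium table on a black bellows and, towards the robot (-x), a control strip with a knob. Point: centre of the table's flat seat, 46 mm above the bench; z up. A rim round the seat (75 mm inside, 87 mm outside diameter, inside widening to 79 mm at its top) stands 5 mm above it and centres the pan's foot.
- pan_mid (a point): Receiving pan: stainless cup with a closed smooth bottom and no mesh, 34 mm high, 60 mm outside diameter (wall 3 mm, 54 mm bore), with a wider foot flange (72 mm across, 4 mm thick, bevelled beneath) that drops into the shaker's rim. Grip across the 60 mm wall. Point: on its axis, 17 mm above its foot; z up.
- sieve_fine_mid (a point): Fine sieve: stainless, 60 mm across, 34 mm high: a 28 mm frame (wall 3, bore 54 mm, open on top) over a 6 mm tapered spigot (44 to 51 mm) that sinks into the bore of the part below until the frame sits on its rim, so each part adds 28 mm. Grip across the frame. Its wire cloth, 14 mm below the rim, has 1 mm openings and looks almost solid grey. Point: on its axis, 17 mm above its foot; z up.
- sieve_medium_mid (a point): Medium sieve: stainless, 60 mm across, 34 mm high: a 28 mm frame (wall 3, bore 54 mm, open on top) over a 6 mm tapered spigot (44 to 51 mm) that sinks into the bore of the part below until the frame sits on its rim, so each part adds 28 mm. Grip across the frame. Its wire cloth, 14 mm below the rim, has openings of 4 mm. Point: on its axis, 17 mm above its foot; z up.
- sieve_coarse_mid (a point): Coarse sieve: stainless, 60 mm across, 34 mm high: a 28 mm frame (wall 3, bore 54 mm, open on top) over a 6 mm tapered spigot (44 to 51 mm) that sinks into the bore of the part below until the frame sits on its rim, so each part adds 28 mm. Grip across the frame. Its wire grid, 14 mm below the rim, has openings of 9 mm, only a few bars each way. Point: on its axis, 17 mm above its foot; z up.
- lid_knob (a point): Lid: flat stainless disc, 60 mm in diameter and 5.5 mm thick, with the same 6 mm tapered spigot beneath and a black round knob on top (18 mm in diameter, narrower at its root). Heights over its foot: disc top 12.5, knob 16.5 to 37.5 mm. Grip it by the knob, fingertips above the disc. Point: on its axis, in the knob, 26.5 mm above its foot; z up.
- beaker_mid (a point): Empty glass beaker, 59 mm across and 67 mm high: a bystander, not part of the job. The point is half-way up, 33 mm above its foot.
- vial_mid (a point): Small vial with a blue cap, 23 mm across and 44 mm high: a bystander. The point is half-way up, 22 mm above its foot.
- boat_mid (a point): Square white plastic weigh boat, 78 x 78 x 18 mm: a bystander. The point is 9 mm above its foot.
- burette_stand_r: Burette stand to the left of the work, fixed and tall: keep the arm and gripper off it. The point is the middle of its foot plate (210 mm along x, 128 mm along y, 16 mm high). A rod stands 70 mm further in +x, 0.75 m high; two burettes hang 116 mm to each side of it in y (stopcocks at 0.24 m, tubes above to 1 m), held by arms at 0.5 to 0.65 m.
Not all that is in view belongs to the job. What is shaped like the part that bears pan_mid but pink is not meant.

How it is judged (in metres and radians):
On the way, in this order (a step that is already met when the one before it is completed fails the run):
1. the receiving pan stands in the shaker's seat (horizontal distance between pan_mid and shaker_seat below 0.004 m and z of pan_mid in the frame of shaker_seat between 0.014 and 0.02 m and angle between pan_mid's own z axis and vertical below 0.06 rad), for 0.2 s.
2. the fine sieve is fitted on the pan (horizontal distance between sieve_fine_mid and pan_mid below 0.004 m and z of sieve_fine_mid in the frame of pan_mid between 0.025 and 0.031 m and angle between sieve_fine_mid's own z axis and vertical below 0.06 rad), for 0.2 s.
3. the medium sieve is fitted on the fine one (horizontal distance between sieve_medium_mid and sieve_fine_mid below 0.004 m and z of sieve_medium_mid in the frame of sieve_fine_mid between 0.025 and 0.031 m and angle between sieve_medium_mid's own z axis and vertical below 0.06 rad), for 0.2 s.
4. the coarse sieve is fitted on the medium one (horizontal distance between sieve_coarse_mid and sieve_medium_mid below 0.004 m and z of sieve_coarse_mid in the frame of sieve_medium_mid between 0.025 and 0.031 m and angle between sieve_coarse_mid's own z axis and vertical below 0.06 rad), for 0.2 s.
5. the lid closes the stack (horizontal distance between lid_knob and sieve_coarse_mid below 0.004 m and z of lid_knob in the frame of sieve_coarse_mid between 0.0345 and 0.0405 m and angle between lid_knob's own z axis and vertical below 0.06 rad), for 0.2 s.
At the end, for the whole second after the job is handed in: From the seat up the shaker carries pan, fine sieve, medium sieve, coarse sieve and lid, each within 4 mm of the axis of the part below, within 3 mm of its fully home height and within 0.06 rad of upright; all at rest and let go (all of step 1 and all of step 2 and all of step 3 and all of step 4 and all of step 5 and linear speed of each of pan, sieve_fine, sieve_medium, sieve_coarse, lid below 0.02 m/s); the robot touches nothing.
It fails at once if the beaker is pushed more than 40 mm away or knocked over (distance of beaker_mid from where it was at the start of the episode above 0.04 m or angle between beaker_mid's own z axis and vertical above 0.6 rad).
It fails at once if the vial is pushed more than 40 mm away or knocked over (distance of vial_mid from where it was at the start of the episode above 0.04 m or angle between vial_mid's own z axis and vertical above 0.6 rad).
It fails at once if the weigh boat is pushed more than 40 mm away or knocked over (distance of boat_mid from where it was at the start of the episode above 0.04 m or angle between boat_mid's own z axis and vertical above 0.6 rad).
It also fails if it takes over 118 s, if anything falls off the work surface, if the arm or the gripper's body presses on something with over 40 N, if the wrist force passes 120 N, or if a joint passes its speed limit or range.

## Working session

There is one attempt and no reset: what is moved stays moved. The work goes in short steps, Python scripts to look and compute and a tool call to move; the robot and the scene stay as the last step left them, time stands still between calls to the robot, and variables do not carry over. Pictures are saved under pics/ and viewed, at most 14 in all, crops included, and the job is handed in when it is done.

Besides the shell and the picture viewer there is one more tool, called after ">>>" by a JSON object that holds its "fn" and its "kwargs", one argument or row to a line. carry_out: Moves the arm, as the interface text tells. Its arguments: {"type":"object","properties":{"moves":{"type":"string"},"squeeze":{"type":"number"}},"required":["moves"]}

```bash
ls; mkdir -p pics; cat > h.py <<'E'
import numpy as np, cv2
from rig import r
def K(c):
    h=c["image"].shape[0]; f=h/2/np.tan(np.radians(c["vfov"]/2))
    return np.array([[f,0,c["cx"]],[0,f,c["cy"]],[0,0,1.]])
def ray(c,uv):
    p=cv2.undistortPoints(np.array(uv,float).reshape(-1,1,2),K(c),np.array([c["k1"],0,0,0.]))[:,0]
    T=np.array(c["extrinsics"]); d=np.c_[p,np.ones(len(p))]@T[:3,:3].T
    return T[:3,3],d
def plane(c,uv,z):
    o,d=ray(c,uv); return o+d*((z-o[2])/d[:,2])[:,None]
def cloud(c):
    h,w=c["depth"].shape; v,u=np.mgrid[:h,:w]
    o,d=ray(c,np.stack([u,v],-1).reshape(-1,2)); return (o+d*c["depth"].reshape(-1,1)).reshape(h,w,3)
def save(c,n): cv2.imwrite("pics/"+n+".png",c["image"][...,::-1])
E
python3 - <<'E'
from h import *
import pickle
for n in("scene","top","wrist"):
    c=r.capture(n); save(c,n+"0"); pickle.dump(c,open(n+"0.pkl","wb")); print(n,c["vfov"],c["k1"],c["extrinsics"])
print(r.get_obs())
E
```

```text
pics
scene 42.72026831582569 -0.014527110658725426 [[ 0.79277256 -0.45778618  0.40242201 -0.02482578]
 [-0.60949694 -0.60083381  0.51721583 -0.75443168]
 [ 0.00501449 -0.65530951 -0.75534383  1.14897223]
 [ 0.          0.          0.          1.        ]]
top 52.22553938546641 -0.11917569328218973 [[-0.01650476 -0.98240145  0.18605102  0.39041053]
 [-0.99976601  0.01361267 -0.01681147 -0.00548133]
 [ 0.01398296 -0.18628496 -0.98239625  1.00817992]
 [ 0.          0.          0.          1.        ]]
wrist 65.94243804719675 0.016763482700585274 [[ 4.27847830e-01  8.56003105e-01  2.90180838e-01  1.92852292e-01]
 [ 9.03850339e-01 -4.04880719e-01 -1.38297394e-01  6.00219768e-01]
 [-8.94372000e-04  3.21450289e-01 -9.46926033e-01  3.72613458e-01]
 [ 0.00000000e+00  0.00000000e+00  0.00000000e+00  1.00000000e+00]]
{'clock': 0.15, 'qpos': array([ 5.85799380e+01,  2.81559669e+01,  8.93414939e+01, -1.14147328e-03,
        6.25494541e+01, -6.05107229e+00]), 'dq': array([ 0.12730215, -0.04572722, -0.02233684,  0.05148416,  0.19486798,
       -0.08283696]), 'tau': array([ 4.21198411e-04, -6.18717527e+01, -2.61687595e+01, -1.71238503e-04,
        3.31021678e-03,  2.66374195e-05]), 'ee_pos': array([0.26768528, 0.56459782, 0.23086833]), 'orientation': array([[-9.03571237e-01,  4.28437685e-01, -4.11770360e-04],
       [ 4.28437877e-01,  9.03570962e-01, -7.07970764e-04],
       [ 6.87423855e-05, -8.16120038e-04, -9.99999665e-01]]), 'ft_force': array([0.14523621, 0.42883276, 0.62027574]), 'ft_torque': array([ 0.00486673, -0.01890155,  0.046779  ]), 'gripper_force': 0.0, 'gripper_width': 1.0004866162522972}
```

View pics/top0.png

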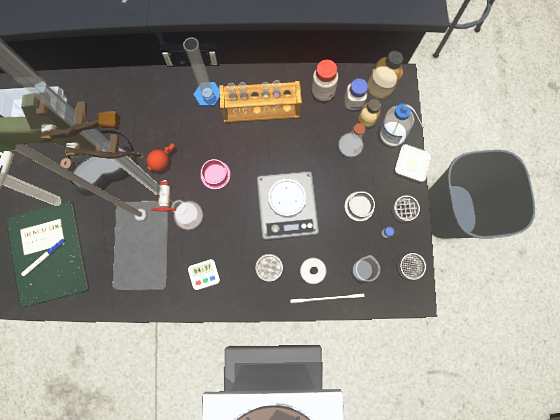

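View pics/scene0.png

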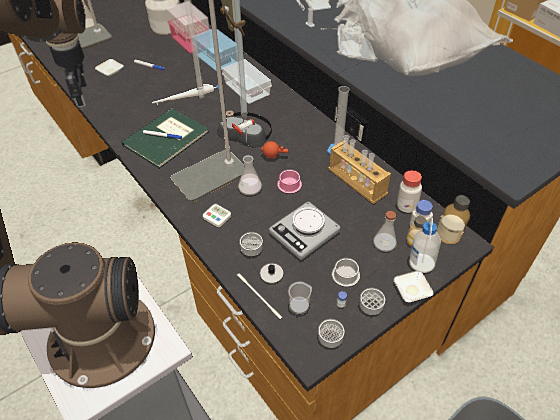

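The top view shows the shaker table at (288,197), a pink pan decoy at (215,174), a cup with a flange at (360,206), and three sieves at (269,267), (406,208) and (412,266). The lid is at (313,270), the beaker at (367,268), the vial at (389,233) and the boat at (412,162).

Possible mix-ups:
- **Pan:** the pink one at (215,174) or the steel one at (360,206). I choose the steel one.
- **Sieves:** (269,267), (406,208) and (412,266) need a close crop to tell the mesh sizes apart.

```bash
python3 - <<'E'
from h import *
import pickle
t=pickle.load(open("top0.pkl","rb")); s=pickle.load(open("scene0.pkl","rb"))
a=t["image"][150:290,240:440]; b=s["image"][220:350,225:425]
A=cv2.resize(a[...,::-1],None,fx=4,fy=4,interpolation=cv2.INTER_CUBIC); cv2.imwrite("pics/cropt.png",A)
P=cloud(t)
for n,(u,v),z in [("seat",(288,197),.046),("pan",(360,206),.034),("sL",(269,267),.034),("sA",(406,208),.034),("sB",(412,266),.034),("lid",(313,270),.037),("beak",(367,268),.067),("vial",(389,232),.044),("boat",(412,162),.018),("pink",(215,174),.034)]:
    print(n,plane(t,[(u,v)],z)[0].round(3),P[v,u].round(3))
E
```

```text
seat [ 0.592 -0.041  0.046] [ 0.592 -0.041  0.046]
pan [ 0.571 -0.208  0.034] [ 0.576 -0.215  0.005]
sL [0.433 0.005 0.034] [0.434 0.005 0.017]
sA [ 0.564 -0.318  0.034] [ 0.571 -0.33  -0.004]
sB [ 0.429 -0.323  0.034] [ 0.429 -0.327  0.022]
lid [ 0.425 -0.094  0.037] [ 0.425 -0.094  0.038]
beak [ 0.426 -0.21   0.067] [ 0.428 -0.224  0.004]
vial [ 0.507 -0.271  0.044] [ 0.507 -0.27   0.046]
boat [ 0.681 -0.346  0.018] [ 0.685 -0.351  0.005]
pink [0.652 0.129 0.034] [0.66  0.133 0.005]
```

View pics/cropt.png

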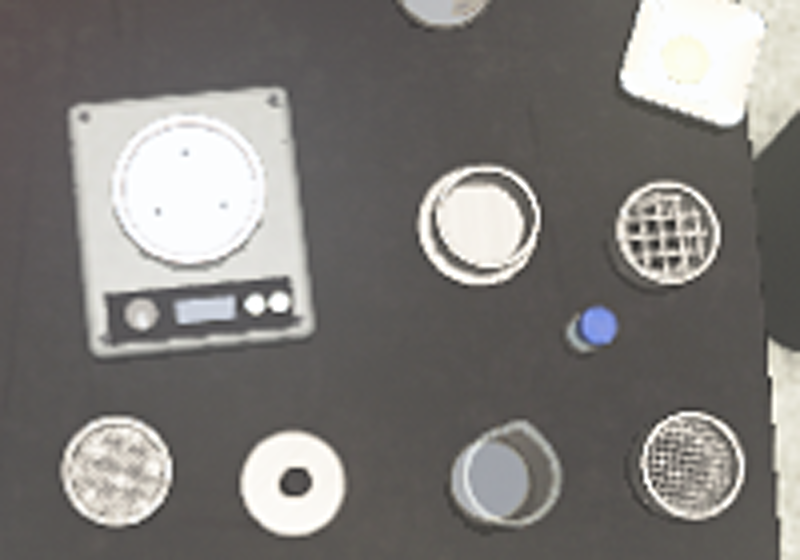

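The crop settles it. The coarse sieve (about 5 bars each way) is at top-view (406,208), the medium at (412,266), the fine (nearly solid) at (269,267), and the steel pan at (360,206). Next I'll locate the stand and refine the centres from depth.

```bash
cat >> h.py <<'E'
def rim(c,xy,z,R,Z0=.008,tol=.006):
    """circle centre from the depth points of a rim at height z near xy"""
    P=cloud(c); ok=(c["depth"]>0)&(abs(P[...,2]-z)<tol)&(np.hypot(P[...,0]-xy[0],P[...,1]-xy[1])<R+.012)
    p=P[ok][:,:2].astype(np.float32)
    if len(p)<10: return None
    (x,y),rr=cv2.minEnclosingCircle(p*1000)
    # robust fit on the outer points
    from scipy.optimize import least_squares
    ang=np.arctan2(*(p-[x/1000,y/1000]).T[::-1]); b=((ang+np.pi)/(2*np.pi)*36).astype(int)
    d=np.hypot(*(p-[x/1000,y/1000]).T); o=np.array([p[b==k][np.argmax(d[b==k])] for k in set(b)])
    f=least_squares(lambda q:np.hypot(o[:,0]-q[0],o[:,1]-q[1])-q[2],[x/1000,y/1000,R],loss="soft_l1",f_scale=.001).x
    return len(p),len(o),np.round([x/1000,y/1000,rr/1000],4),f.round(4)
E
python3 - <<'E'
from h import *
import pickle
t=pickle.load(open("top0.pkl","rb"))
print("foot",plane(t,[(117,202),(168,202),(165,289),(113,289)],.016).round(3)[:,:2])
for n,xy,z,R in [("seatrim",(.592,-.041),.051,.0435),("pan",(.571,-.208),.034,.03),("fine",(.433,.005),.034,.03),("coarse",(.564,-.318),.034,.03),("med",(.429,-.323),.034,.03),("lid disc",(.425,-.094),.0125,.03),("lidknob",(.425,-.094),.0375,.009)]: print(n,rim(t,xy,z,R))
P=cloud(t); m=(P[...,2]>.06)&(P[...,1]<.5)&(P[...,0]>.3)&(P[...,1]>.05)&(P[...,0]<.7)
q=P[m]; 
for lo in np.arange(.06,1,.1):
    k=q[(q[:,2]>=lo)&(q[:,2]<lo+.1)]
    if len(k): print(lo.round(2),len(k),k.min(0).round(2),k.max(0).round(2))
E
```

```text
foot [[0.592 0.367]
 [0.59  0.243]
 [0.386 0.245]
 [0.387 0.367]]
seatrim (828, 36, array([ 0.5918, -0.0386,  0.0438]), array([ 0.5913, -0.0386,  0.043 ]))
pan (124, 36, array([ 0.5763, -0.2123,  0.031 ]), array([ 0.5761, -0.2123,  0.0301]))
fine (119, 36, array([0.4322, 0.0048, 0.0304]), array([0.4324, 0.0049, 0.0297]))
coarse (130, 36, array([ 0.5646, -0.3198,  0.0315]), array([ 0.5651, -0.3197,  0.0302]))
med (143, 36, array([ 0.4295, -0.3249,  0.0311]), array([ 0.4293, -0.3244,  0.03  ]))
lid disc (452, 36, array([ 0.4243, -0.0945,  0.0298]), array([ 0.4253, -0.0945,  0.0287]))
lidknob (50, 33, array([ 0.4238, -0.0952,  0.0088]), array([ 0.4239, -0.0946,  0.0073]))
0.06 378 [0.54 0.18 0.06] [0.58 0.31 0.16]
0.16 649 [0.53 0.17 0.16] [0.59 0.43 0.26]
0.26 755 [0.55 0.19 0.26] [0.57 0.43 0.36]
0.36 738 [0.55 0.19 0.36] [0.57 0.43 0.46]
0.46 1635 [0.54 0.15 0.46] [0.57 0.31 0.56]
0.56 3907 [0.52 0.14 0.56] [0.57 0.31 0.66]
0.66 1501 [0.55 0.19 0.66] [0.57 0.2  0.75]
```

>>> {"fn": "carry_out", "kwargs": {
  "moves": "0 0 -0.1 -0.023 -0.048 0 1; 0 0 -0.2 -0.046 -0.097 0 1; 0 0 -0.3 -0.068 -0.145 0 1; 0 0 -0.4 -0.026 -0.185 0 1; 0 0 -0.5 0.017 -0.225 0 1; 0 0 -0.6 0.06 -0.265 0 1; 0 0 -0.7 0.102 -0.305 0 1; 0 0 -0.8 0.12 -0.35 0 1; 0 0 -0.9 0.137 -0.395 0 1; 0 0 -1.0 0.155 -0.44 0 1; 0 0 -1.1 0.172 -0.485 0 1; 0 0 -1.128 0.182 -0.545 0 1",
  "squeeze": 40
}}

```text
clock: 1.65
ee_pos: [0.4503, 0.0184, 0.2313]
orientation: [[0.001, 1.0, 0.0], [1.0, -0.001, 0.0], [0.0, 0.0, -1.0]]
ft_force: [0.9, 0.7, 0.1]
gripper_width: 0.999
gripper_force: 0.0
```

```bash
cat > m.py <<'E'
from h import *
import sys
c=r.capture("wrist"); save(c,sys.argv[1])
L={"seatrim":((.5915,-.039),.051,.0435),"pan":((.576,-.212),.034,.03),"fine":((.432,.005),.034,.03),"coarse":((.565,-.32),.034,.03),"med":((.429,-.324),.034,.03),"lid":((.425,-.0945),.0125,.03),"knob":((.424,-.095),.0375,.009)}
for n in sys.argv[2:]: print(n,rim(c,*L[n]))
print(r.get_obs()["ee_pos"].round(4))
E
python3 m.py w1 seatrim fine lid knob pan
```

```text
seatrim (3275, 36, array([ 0.592 , -0.0394,  0.0444]), array([ 0.5922, -0.0389,  0.0437]))
fine (575, 36, array([0.4332, 0.0044, 0.0306]), array([0.4332, 0.0045, 0.0302]))
lid (1369, 36, array([ 0.4255, -0.0967,  0.03  ]), array([ 0.4255, -0.0966,  0.0296]))
knob (169, 36, array([ 0.4256, -0.0965,  0.0088]), array([ 0.4256, -0.0963,  0.0081]))
pan (296, 22, array([ 0.5778, -0.2141,  0.0308]), array([ 0.5774, -0.2138,  0.03  ]))
[0.4513 0.0127 0.2312]
```

View pics/w1.png

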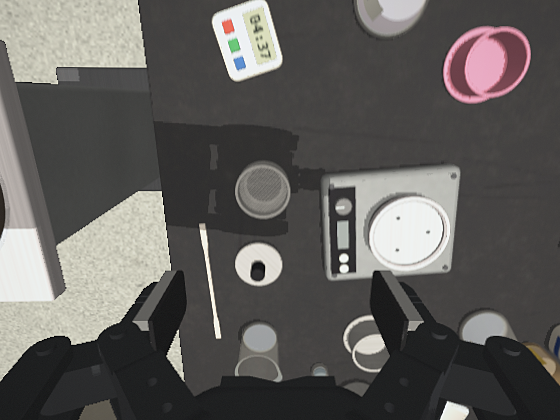

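>>> {"fn": "carry_out", "kwargs": {
  "moves": "0 0 0 0.03 -0.05 0 1; 0 0 0 0.06 -0.1 0 1; 0 0 0 0.09 -0.15 0 1; 0 0 0 0.11 -0.2 0 1; 0 0 0 0.126 -0.23 -0.03 1; 0 0 0 0.126 -0.23 -0.06 1; 0 0 0 0.126 -0.23 -0.06 1"
}}

```text
clock: 2.58
ee_pos: [0.5748, -0.2101, 0.1692]
orientation: [[0.001, 1.0, -0.004], [1.0, -0.001, 0.002], [0.002, -0.004, -1.0]]
ft_force: [-1.2, -0.5, -0.5]
gripper_width: 1.0
gripper_force: 0.0
```

```bash
python3 m.py w2 pan coarse seatrim
```

```text
pan (849, 36, array([ 0.5772, -0.2141,  0.0305]), array([ 0.5771, -0.214 ,  0.0302]))
coarse (770, 36, array([ 0.5657, -0.3209,  0.0312]), array([ 0.5663, -0.321 ,  0.0304]))
seatrim (1904, 31, array([ 0.5921, -0.0637,  0.036 ]), array([ 0.5923, -0.0302,  0.0498]))
[ 0.5755 -0.2101  0.171 ]
```

In the wrist view the fine sieve is at (262,190), the lid at (258,262), the shaker table at (408,232) and the steel pan at (368,343). The wrist depth fits repeat well, so I'll grasp the pan.

>>> {"fn": "carry_out", "kwargs": {
  "moves": "0 0 0 0.001 -0.004 -0.05 1; 0 0 0 0.001 -0.004 -0.1 1; 0 0 0 0.001 -0.004 -0.14 1; 0 0 0 0.001 -0.004 -0.166 1; 0 0 0 0.001 -0.004 -0.166 1; 0 0 0 0.001 -0.004 -0.166 -1; 0 0 0 0.001 -0.004 -0.166 -1; 0 0 0 0.001 -0.004 -0.166 -1; 0 0 0 0.001 -0.004 -0.166 -1; 0 0 0 0.001 -0.004 -0.166 -1; 0 0 0 0.001 -0.004 -0.166 -1",
  "squeeze": 50
}}

```text
clock: 4.0
ee_pos: [0.5777, -0.2145, 0.0078]
orientation: [[-0.0, 1.0, 0.003], [1.0, 0.0, -0.001], [-0.001, 0.003, -1.0]]
ft_force: [-1.7, 1.8, 7.5]
gripper_width: 0.695
gripper_force: 52.9
```

>>> {"fn": "carry_out", "kwargs": {
  "moves": "0 0 0 0 0 0.03 -1; 0 0 0 0 0 0.07 -1; 0 0 0 0 0 0.11 -1; 0 0 0 0 0 0.12 -1; 0 0 0 0 0 0.12 -1"
}}

```text
clock: 4.62
ee_pos: [0.5769, -0.2143, 0.1261]
orientation: [[-0.0, 1.0, 0.002], [1.0, 0.0, -0.001], [-0.001, 0.002, -1.0]]
ft_force: [-0.4, 0.1, -2.3]
gripper_width: 0.696
gripper_force: 54.6
```

```bash
python3 - <<'E'
from h import *
c=r.capture("wrist"); save(c,"w3"); o=r.get_obs(); print(o["ee_pos"].round(4),o["ft_force"].round(1))
x,y,z=o["ee_pos"]
for zz in (z+.022,z+.026,z+.030,z+.034): print(zz.round(4),rim(c,(x,y),zz,.03,tol=.003))
E
```

```text
[ 0.5765 -0.2141  0.125 ] [-0.2  0.7 -1.8]
0.147 (2390, 36, array([ 0.5765, -0.2081,  0.0415]), array([ 0.5765, -0.2131,  0.0298]))
0.151 (4277, 36, array([ 0.5764, -0.2076,  0.0414]), array([ 0.5767, -0.2143,  0.0307]))
0.155 (952, 36, array([ 0.5764, -0.2077,  0.0415]), array([ 0.5768, -0.2136,  0.0297]))
0.159 (814, 10, array([ 0.5766, -0.2074,  0.0414]), array([ 0.5766, -0.1916,  0.0442]))
```

View pics/w3.png

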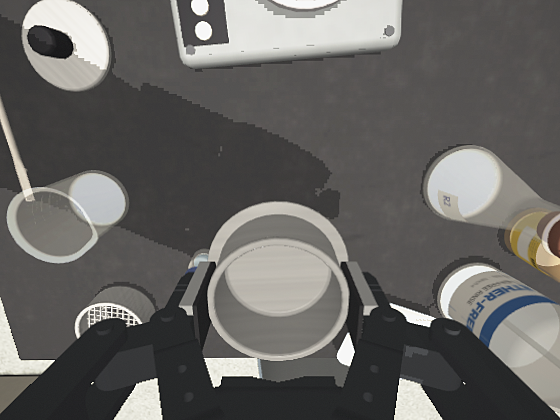

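The pan is level in the fingers and centred at image (278,300). I'll carry it to the seat.

>>> {"fn": "carry_out", "kwargs": {
  "moves": "0 0 0 0.005 0.05 0 -1; 0 0 0 0.01 0.1 0 -1; 0 0 0 0.015 0.15 0 -1; 0 0 0 0.0155 0.1752 0 -1; 0 0 0 0.0155 0.1752 0 -1; 0 0 0 0.0155 0.1752 -0.03 -1; 0 0 0 0.0155 0.1752 -0.055 -1; 0 0 0 0.0155 0.1752 -0.064 -1; 0 0 0 0.0155 0.1752 -0.068 -1; 0 0 0 0.0155 0.1752 -0.071 -1; 0 0 0 0.0155 0.1752 -0.073 -1; 0 0 0 0.0155 0.1752 -0.073 -1"
}}

```text
clock: 6.18
ee_pos: [0.5926, -0.0393, 0.0539]
orientation: [[-0.0, 1.0, 0.002], [1.0, 0.0, -0.001], [-0.001, 0.002, -1.0]]
ft_force: [-3.5, -0.9, 9.9]
gripper_width: 0.694
gripper_force: 55.5
```

>>> {"fn": "carry_out", "kwargs": {
  "moves": "0 0 0 0 0 0 1; 0 0 0 0 0 0 1; 0 0 0 0 0 0 1; 0 0 0 0 0 0 1; 0 0 0 0 0 0.05 1; 0 0 0 0 0 0.1 1; 0 0 0 -0.04 0.01 0.12 1; 0 0 0 -0.08 0.03 0.12 1; 0 0 0 -0.12 0.045 0.1 1; 0 0 0 -0.157 0.045 0.1 1; 0 0 0 -0.157 0.045 0.1 1"
}}

```text
clock: 7.55
ee_pos: [0.4334, 0.0063, 0.1525]
orientation: [[-0.0, 1.0, -0.001], [1.0, 0.0, 0.0], [0.0, -0.001, -1.0]]
ft_force: [1.0, 0.6, -0.2]
gripper_width: 0.997
gripper_force: 0.0
```

```bash
python3 - <<'E'
from h import *
c=r.capture("wrist"); save(c,"w4"); print(r.get_obs()["ee_pos"].round(4))
print("fine",rim(c,(.433,.0045),.034,.03)); print("pan",rim(c,(.592,-.039),.08,.03,tol=.004))
t=r.capture("top"); print("top pan",rim(t,(.592,-.039),.08,.03,tol=.004)); print("seat",rim(t,(.592,-.039),.051,.0435))
E
```

```text
[0.4353 0.006  0.1527]
fine (954, 36, array([0.4331, 0.0043, 0.0305]), array([0.4332, 0.0044, 0.0302]))
pan (1311, 36, array([ 0.5921, -0.0393,  0.0312]), array([ 0.5922, -0.039 ,  0.0304]))
top pan (127, 36, array([ 0.5915, -0.0388,  0.0304]), array([ 0.5915, -0.0386,  0.0299]))
seat (873, 36, array([ 0.5918, -0.0386,  0.0438]), array([ 0.5914, -0.0387,  0.0429]))
```

>>> {"fn": "carry_out", "kwargs": {
  "moves": "0 0 0 -0.002 -0.002 -0.05 1; 0 0 0 -0.002 -0.002 -0.1 1; 0 0 0 -0.002 -0.002 -0.13 1; 0 0 0 -0.002 -0.002 -0.146 1; 0 0 0 -0.002 -0.002 -0.146 1; 0 0 0 -0.002 -0.002 -0.146 -1; 0 0 0 -0.002 -0.002 -0.146 -1; 0 0 0 -0.002 -0.002 -0.146 -1; 0 0 0 -0.002 -0.002 -0.146 -1; 0 0 0 -0.002 -0.002 -0.146 -1; 0 0 0 -0.002 -0.002 -0.146 -1"
}}

```text
clock: 9.02
ee_pos: [0.434, 0.0038, 0.0075]
orientation: [[0.0, 1.0, 0.003], [1.0, -0.0, -0.0], [-0.0, 0.003, -1.0]]
ft_force: [-0.5, -0.0, 5.8]
gripper_width: 0.693
gripper_force: 52.4
```

>>> {"fn": "carry_out", "kwargs": {
  "moves": "0 0 0 0 0 0.03 -1; 0 0 0 0 0 0.08 -1; 0 0 0 0 0 0.13 -1; 0 0 0 0 0 0.15 -1; 0 0 0 0 0 0.15 -1"
}}

```text
clock: 9.65
ee_pos: [0.4339, 0.0039, 0.1581]
orientation: [[-0.0, 1.0, 0.005], [1.0, 0.0, -0.001], [-0.001, 0.005, -1.0]]
ft_force: [0.3, -0.8, -2.1]
gripper_width: 0.69
gripper_force: 54.5
```

```bash
cat > held.py <<'E'
from h import *
c=r.capture("wrist"); o=r.get_obs(); x,y,z=o["ee_pos"]; print(o["ee_pos"].round(4),o["ft_force"].round(1))
P=cloud(c); m=(np.hypot(P[...,0]-x,P[...,1]-y)<.033)&(abs(P[...,1]-y)>.013)&(P[...,2]>z)
h=np.histogram(P[m][:,2]-z,np.arange(.01,.045,.001)); print("rim height over tcp",[(round(a,3),int(n)) for a,n in zip(h[1],h[0]) if n>60])
for dz in(.022,.026,.03):print(dz,rim(c,(x,y),z+dz,.03,tol=.003))
E
python3 held.py
```

```text
[0.4334 0.0039 0.1569] [ 0.1 -1.  -1.2]
rim height over tcp [(np.float64(0.01), 138), (np.float64(0.011), 153), (np.float64(0.012), 720), (np.float64(0.013), 1409), (np.float64(0.014), 452), (np.float64(0.015), 262), (np.float64(0.016), 244), (np.float64(0.017), 272), (np.float64(0.018), 266), (np.float64(0.019), 262), (np.float64(0.02), 294), (np.float64(0.021), 278), (np.float64(0.022), 239), (np.float64(0.023), 229), (np.float64(0.024), 285), (np.float64(0.025), 460), (np.float64(0.026), 1226), (np.float64(0.027), 640)]
0.022 (2310, 36, array([0.4334, 0.0101, 0.0415]), array([0.4338, 0.0053, 0.0296]))
0.026 (4422, 36, array([0.4334, 0.0103, 0.0415]), array([0.4337, 0.0042, 0.0308]))
0.03 (1720, 36, array([0.4333, 0.0104, 0.0414]), array([0.4338, 0.0046, 0.0304]))
```

>>> {"fn": "carry_out", "kwargs": {
  "moves": "0 0 0 0.05 -0.013 0 -1; 0 0 0 0.1 -0.027 0 -1; 0 0 0 0.145 -0.04 0 -1; 0 0 0 0.1585 -0.0432 0 -1; 0 0 0 0.1585 -0.0432 -0.03 -1; 0 0 0 0.1585 -0.0432 -0.055 -1; 0 0 0 0.1585 -0.0432 -0.064 -1; 0 0 0 0.1585 -0.0432 -0.069 -1; 0 0 0 0.1585 -0.0432 -0.073 -1; 0 0 0 0.1585 -0.0432 -0.076 -1; 0 0 0 0.1585 -0.0432 -0.077 -1; 0 0 0 0.1585 -0.0432 -0.077 -1"
}}

```text
clock: 11.2
ee_pos: [0.592, -0.0393, 0.0814]
orientation: [[-0.0, 1.0, 0.002], [1.0, 0.0, -0.0], [-0.0, 0.002, -1.0]]
ft_force: [-5.8, -0.1, 17.4]
gripper_width: 0.693
gripper_force: 56.2
```

>>> {"fn": "carry_out", "kwargs": {
  "moves": "0 0 0 0 0 0 1; 0 0 0 0 0 0 1; 0 0 0 0 0 0 1; 0 0 0 0 0 0 1; 0 0 0 0 0 0.05 1; 0 0 0 0 0 0.09 1; 0 0 0 -0.025 -0.05 0.09 1; 0 0 0 -0.05 -0.1 0.09 1; 0 0 0 -0.075 -0.15 0.08 1; 0 0 0 -0.105 -0.2 0.07 1; 0 0 0 -0.14 -0.245 0.07 1; 0 0 0 -0.163 -0.285 0.07 1"
}}

```text
clock: 12.7
ee_pos: [0.4272, -0.3257, 0.1492]
orientation: [[0.001, 1.0, -0.0], [1.0, -0.001, 0.0], [0.0, -0.0, -1.0]]
ft_force: [0.3, -0.5, 0.2]
gripper_width: 1.001
gripper_force: 0.0
```

```bash
python3 m.py w5 med coarse; python3 - <<'E'
from h import *
t=r.capture("top"); print("top fine",rim(t,(.592,-.039),.108,.03,tol=.004))
E
```

```text
med (980, 36, array([ 0.4299, -0.3268,  0.0307]), array([ 0.4299, -0.3264,  0.0302]))
coarse (1229, 36, array([ 0.5667, -0.3213,  0.0306]), array([ 0.5666, -0.3211,  0.0302]))
[ 0.4258 -0.3294  0.1493]
top fine (141, 36, array([ 0.591 , -0.0383,  0.0306]), array([ 0.5907, -0.0384,  0.0299]))
```

>>> {"fn": "carry_out", "kwargs": {
  "moves": "0 0 0 0 0 0 1; 0 0 0 0 0 0 1; 0 0 0 0 0 0 1"
}}

```text
clock: 13.18
ee_pos: [0.4293, -0.3234, 0.1494]
orientation: [[-0.002, 1.0, 0.0], [1.0, 0.002, 0.0], [0.0, 0.0, -1.0]]
ft_force: [-0.3, -0.3, 0.6]
gripper_width: 0.998
gripper_force: 0.0
```

>>> {"fn": "carry_out", "kwargs": {
  "moves": "0 0 0 0.001 -0.002 -0.05 1; 0 0 0 0.001 -0.002 -0.1 1; 0 0 0 0.001 -0.002 -0.13 1; 0 0 0 0.001 -0.002 -0.143 1; 0 0 0 0.001 -0.002 -0.143 1; 0 0 0 0.001 -0.002 -0.143 -1; 0 0 0 0.001 -0.002 -0.143 -1; 0 0 0 0.001 -0.002 -0.143 -1; 0 0 0 0.001 -0.002 -0.143 -1; 0 0 0 0.001 -0.002 -0.143 -1; 0 0 0 0.001 -0.002 -0.143 -1"
}}

```text
clock: 14.55
ee_pos: [0.4302, -0.3266, 0.0081]
orientation: [[0.0, 1.0, 0.002], [1.0, -0.0, -0.002], [-0.002, 0.002, -1.0]]
ft_force: [-0.8, 2.6, 10.3]
gripper_width: 0.693
gripper_force: 51.7
```

>>> {"fn": "carry_out", "kwargs": {
  "moves": "0 0 0 0 0 0.03 -1; 0 0 0 0 0 0.08 -1; 0 0 0 0 0 0.13 -1; 0 0 0 0 0 0.17 -1; 0 0 0 0 0 0.17 -1; 0 0 0 0 0 0.17 -1"
}}

```text
clock: 15.3
ee_pos: [0.4295, -0.326, 0.1763]
orientation: [[0.0, 1.0, 0.0], [1.0, -0.0, -0.0], [-0.0, 0.0, -1.0]]
ft_force: [0.9, -0.1, -0.8]
gripper_width: 0.687
gripper_force: 54.4
```

```bash
python3 held.py
```

```text
[ 0.4294 -0.3259  0.1757] [-0.1 -0.1 -1.4]
rim height over tcp [(np.float64(0.01), 229), (np.float64(0.011), 585), (np.float64(0.012), 895), (np.float64(0.013), 445), (np.float64(0.014), 285), (np.float64(0.015), 252), (np.float64(0.016), 261), (np.float64(0.017), 242), (np.float64(0.018), 276), (np.float64(0.019), 291), (np.float64(0.02), 299), (np.float64(0.021), 245), (np.float64(0.022), 223), (np.float64(0.023), 273), (np.float64(0.024), 646), (np.float64(0.025), 1281), (np.float64(0.026), 322)]
0.022 (2873, 36, array([ 0.4295, -0.3194,  0.0414]), array([ 0.4295, -0.3262,  0.0307]))
0.026 (4055, 36, array([ 0.4294, -0.3195,  0.0414]), array([ 0.4294, -0.3262,  0.0308]))
0.03 (774, 17, array([ 0.4294, -0.3192,  0.0414]), array([ 0.4294, -0.3274,  0.0311]))
```

>>> {"fn": "carry_out", "kwargs": {
  "moves": "0 0 0 0.028 0.05 0 -1; 0 0 0 0.056 0.1 0 -1; 0 0 0 0.084 0.15 0 -1; 0 0 0 0.112 0.2 0 -1; 0 0 0 0.14 0.25 0 -1; 0 0 0 0.158 0.28 0 -1; 0 0 0 0.162 0.287 0 -1; 0 0 0 0.162 0.287 0 -1; 0 0 0 0.162 0.287 0 -1; 0 0 0 0.162 0.287 -0.025 -1; 0 0 0 0.162 0.287 -0.045 -1"
}}

```text
clock: 16.73
ee_pos: [0.5913, -0.0405, 0.1308]
orientation: [[0.002, 1.0, 0.0], [1.0, -0.002, -0.0], [-0.0, 0.0, -1.0]]
ft_force: [0.9, -0.1, -0.8]
gripper_width: 0.69
gripper_force: 54.4
```

>>> {"fn": "carry_out", "kwargs": {
  "moves": "0 0 0 0 0 0 -1; 0 0 0 0 0 -0.007 -1; 0 0 0 0 0 -0.012 -1; 0 0 0 0 0 -0.016 -1; 0 0 0 0 0 -0.02 -1; 0 0 0 0 0 -0.022 -1; 0 0 0 0 0 -0.022 -1"
}}

```text
clock: 17.6
ee_pos: [0.5918, -0.0392, 0.1101]
orientation: [[-0.0, 1.0, 0.001], [1.0, 0.0, -0.0], [-0.0, 0.001, -1.0]]
ft_force: [-2.6, 0.1, 7.7]
gripper_width: 0.695
gripper_force: 55.1
```

>>> {"fn": "carry_out", "kwargs": {
  "moves": "0 0 0 0 0 0 1; 0 0 0 0 0 0 1; 0 0 0 0 0 0 1; 0 0 0 0 0 0 1; 0 0 0 0 0 0.05 1; 0 0 0 0 0 0.07 1; 0 0 0 -0.005 -0.05 0.07 1; 0 0 0 -0.01 -0.11 0.07 1; 0 0 0 -0.015 -0.17 0.06 1; 0 0 0 -0.02 -0.23 0.04 1; 0 0 0 -0.025 -0.27 0.04 1; 0 0 0 -0.025 -0.282 0.04 1"
}}

```text
clock: 19.1
ee_pos: [0.5661, -0.3236, 0.1488]
orientation: [[0.003, 1.0, -0.0], [1.0, -0.003, 0.0], [0.0, -0.0, -1.0]]
ft_force: [0.3, 0.5, 0.6]
gripper_width: 1.002
gripper_force: 0.0
```

>>> {"fn": "carry_out", "kwargs": {
  "moves": "0 0 0 0 0 0 1; 0 0 0 0 0 0 1; 0 0 0 0 0 0 1"
}}

```text
clock: 19.48
ee_pos: [0.5672, -0.32, 0.1496]
orientation: [[-0.002, 1.0, 0.0], [1.0, 0.002, -0.0], [-0.0, 0.0, -1.0]]
ft_force: [1.1, 0.2, 0.3]
gripper_width: 1.001
gripper_force: 0.0
```

```bash
python3 m.py w6 coarse; python3 - <<'E'
from h import *
t=r.capture("top"); print("top med",rim(t,(.592,-.039),.136,.03,tol=.004))
E
```

```text
coarse (979, 36, array([ 0.5662, -0.3211,  0.0305]), array([ 0.5663, -0.321 ,  0.0302]))
[ 0.5671 -0.3202  0.1496]
top med (81, 21, array([ 0.5913, -0.0388,  0.0302]), array([ 0.5906, -0.0389,  0.0296]))
```

>>> {"fn": "carry_out", "kwargs": {
  "moves": "0 0 0 -0.0005 0 -0.05 1; 0 0 0 -0.0005 0 -0.1 1; 0 0 0 -0.0005 0 -0.13 1; 0 0 0 -0.0005 0 -0.142 1; 0 0 0 -0.0005 0 -0.142 1; 0 0 0 -0.0005 0 -0.142 -1; 0 0 0 -0.0005 0 -0.142 -1; 0 0 0 -0.0005 0 -0.142 -1; 0 0 0 -0.0005 0 -0.142 -1; 0 0 0 -0.0005 0 -0.142 -1; 0 0 0 -0.0005 0 -0.142 -1"
}}

```text
clock: 20.95
ee_pos: [0.5669, -0.3216, 0.0092]
orientation: [[-0.0, 1.0, 0.002], [1.0, 0.0, -0.001], [-0.001, 0.002, -1.0]]
ft_force: [-1.0, 0.3, 5.8]
gripper_width: 0.689
gripper_force: 53.7
```

>>> {"fn": "carry_out", "kwargs": {
  "moves": "0 0 0 0 0 0.03 -1; 0 0 0 0 0 0.08 -1; 0 0 0 0 0 0.13 -1; 0 0 0 0 0 0.18 -1; 0 0 0 0 0 0.2 -1; 0 0 0 0 0 0.2 -1; 0 0 0 0 0 0.2 -1"
}}

```text
clock: 21.82
ee_pos: [0.5659, -0.321, 0.2065]
orientation: [[0.0, 1.0, -0.001], [1.0, -0.0, 0.001], [0.001, -0.001, -1.0]]
ft_force: [-0.1, 0.0, -0.6]
gripper_width: 0.685
gripper_force: 54.5
```

```bash
python3 held.py
```

```text
[ 0.5658 -0.321   0.2061] [ 0.5 -0.7  0.1]
rim height over tcp [(np.float64(0.01), 330), (np.float64(0.011), 445), (np.float64(0.012), 603), (np.float64(0.013), 331), (np.float64(0.014), 275), (np.float64(0.015), 266), (np.float64(0.016), 256), (np.float64(0.017), 264), (np.float64(0.018), 266), (np.float64(0.019), 257), (np.float64(0.02), 225), (np.float64(0.021), 241), (np.float64(0.022), 342), (np.float64(0.023), 891), (np.float64(0.024), 1038), (np.float64(0.025), 132)]
0.022 (4436, 36, array([ 0.5658, -0.3144,  0.0414]), array([ 0.5659, -0.3209,  0.0308]))
0.026 (3528, 36, array([ 0.5659, -0.3144,  0.0415]), array([ 0.5659, -0.3209,  0.0308]))
0.03 (781, 10, array([ 0.5658, -0.3145,  0.0415]), array([ 0.5659, -0.2975,  0.0446]))
```

>>> {"fn": "carry_out", "kwargs": {
  "moves": "0 0 0 0.005 0.05 0 -1; 0 0 0 0.01 0.11 0 -1; 0 0 0 0.015 0.17 0 -1; 0 0 0 0.02 0.22 0 -1; 0 0 0 0.0253 0.265 0 -1; 0 0 0 0.0253 0.282 0 -1; 0 0 0 0.0253 0.282 0 -1; 0 0 0 0.0253 0.282 0 -1; 0 0 0 0.0253 0.282 -0.025 -1; 0 0 0 0.0253 0.282 -0.045 -1; 0 0 0 0.0253 0.282 -0.045 -1"
}}

```text
clock: 23.25
ee_pos: [0.5909, -0.0405, 0.1611]
orientation: [[0.002, 1.0, -0.003], [1.0, -0.002, 0.0], [0.0, -0.003, -1.0]]
ft_force: [0.5, 0.6, -0.7]
gripper_width: 0.69
gripper_force: 54.4
```

>>> {"fn": "carry_out", "kwargs": {
  "moves": "0 0 0 0 0 0 -1; 0 0 0 0 0 -0.007 -1; 0 0 0 0 0 -0.012 -1; 0 0 0 0 0 -0.017 -1; 0 0 0 0 0 -0.021 -1; 0 0 0 0 0 -0.0235 -1; 0 0 0 0 0 -0.0235 -1"
}}

```text
clock: 24.12
ee_pos: [0.5917, -0.0392, 0.1392]
orientation: [[-0.0, 1.0, 0.001], [1.0, 0.0, -0.0], [-0.0, 0.001, -1.0]]
ft_force: [-1.5, 0.4, 3.9]
gripper_width: 0.69
gripper_force: 54.9
```

>>> {"fn": "carry_out", "kwargs": {
  "moves": "0 0 0 0 0 0 1; 0 0 0 0 0 0 1; 0 0 0 0 0 0 1; 0 0 0 0 0 0 1; 0 0 0 0 0 0.05 1; 0 0 0 0 0 0.07 1; 0 0 0 -0.05 -0.02 0.07 1; 0 0 0 -0.1 -0.04 0.06 1; 0 0 0 -0.15 -0.055 0.04 1; 0 0 0 -0.166 -0.057 0.01 1; 0 0 0 -0.166 -0.057 0.01 1; 0 0 0 -0.166 -0.057 0.01 1"
}}

```text
clock: 25.62
ee_pos: [0.4269, -0.0965, 0.1496]
orientation: [[-0.0, 1.0, 0.001], [1.0, 0.0, -0.0], [-0.0, 0.001, -1.0]]
ft_force: [0.5, -0.2, 1.0]
gripper_width: 0.997
gripper_force: 0.0
```

```bash
python3 m.py w7 lid knob; python3 - <<'E'
from h import *
t=r.capture("top"); print("top coarse",rim(t,(.592,-.039),.164,.03,tol=.004))
E
```

```text
lid (2847, 36, array([ 0.4254, -0.0974,  0.0301]), array([ 0.4254, -0.0972,  0.0297]))
knob (347, 36, array([ 0.4255, -0.0974,  0.0089]), array([ 0.4255, -0.097 ,  0.0084]))
[ 0.4269 -0.0964  0.1497]
top coarse (146, 36, array([ 0.5905, -0.0382,  0.0305]), array([ 0.5903, -0.0383,  0.0298]))
```

>>> {"fn": "carry_out", "kwargs": {
  "moves": "0 0 0 -0.0014 -0.0007 -0.05 0.2; 0 0 0 -0.0014 -0.0007 -0.1 0; 0 0 0 -0.0014 -0.0007 -0.12 0; 0 0 0 -0.0014 -0.0007 -0.132 0; 0 0 0 -0.0014 -0.0007 -0.132 0; 0 0 0 -0.0014 -0.0007 -0.132 -1; 0 0 0 -0.0014 -0.0007 -0.132 -1; 0 0 0 -0.0014 -0.0007 -0.132 -1; 0 0 0 -0.0014 -0.0007 -0.132 -1; 0 0 0 -0.0014 -0.0007 -0.132 -1; 0 0 0 -0.0014 -0.0007 -0.132 -1"
}}

```text
clock: 27.1
ee_pos: [0.4247, -0.0971, 0.0179]
orientation: [[-0.0, 1.0, 0.002], [1.0, 0.0, -0.001], [-0.001, 0.002, -1.0]]
ft_force: [-0.1, 1.1, 5.0]
gripper_width: 0.186
gripper_force: 48.6
```

>>> {"fn": "carry_out", "kwargs": {
  "moves": "0 0 0 0 0 0.03 -1; 0 0 0 0 0 0.08 -1; 0 0 0 0 0 0.13 -1; 0 0 0 0 0 0.18 -1; 0 0 0 0 0 0.19 -1; 0 0 0 0 0 0.19 -1; 0 0 0 0 0 0.19 -1"
}}

```text
clock: 27.98
ee_pos: [0.4236, -0.0968, 0.2057]
orientation: [[0.0, 1.0, -0.002], [1.0, -0.0, 0.001], [0.001, -0.002, -1.0]]
ft_force: [-0.5, -0.0, -1.5]
gripper_width: 0.187
gripper_force: 48.9
```

```bash
python3 - <<'E'
from h import *
c=r.capture("wrist"); save(c,"w8"); o=r.get_obs(); x,y,z=o["ee_pos"]; print(o["ee_pos"].round(4))
P=cloud(c); d=np.hypot(P[...,0]-x,P[...,1]-y); m=(d<.035)&(abs(P[...,0]-x)<.03)&(P[...,2]<z+.002)&(P[...,2]>z-.02)&(P[...,1]>y+.012)
q=P[m]; A=np.c_[q[:,:2]-[x,y],np.ones(len(q))]; print(len(q),np.linalg.lstsq(A,q[:,2]-z,rcond=None)[0].round(4))
print(rim(c,(x,y),z-.004,.03,tol=.004))
E
```

```text
[ 0.4237 -0.0968  0.2057]
2808 [-0.0034 -0.083  -0.0054]
(4663, 30, array([ 0.4235, -0.097 ,  0.0299]), array([ 0.4236, -0.0967,  0.0295]))
```

View pics/w8.png

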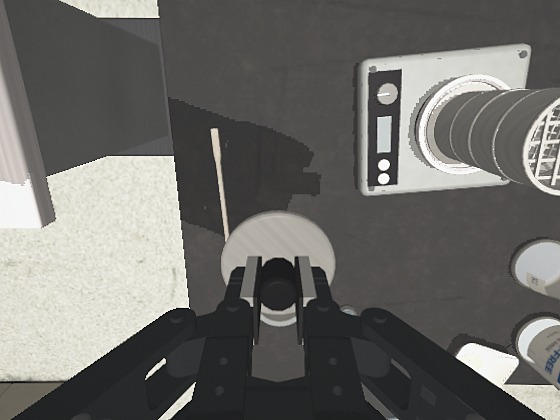

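The lid is held by the knob at (278,280). The stack with the coarse grid on top is at (550,145) and stands straight.

>>> {"fn": "carry_out", "kwargs": {
  "moves": "0 0 0 0.05 0.018 0 -1; 0 0 0 0.1 0.036 0 -1; 0 0 0 0.15 0.053 0 -1; 0 0 0 0.167 0.058 0 -1; 0 0 0 0.167 0.058 0 -1; 0 0 0 0.167 0.058 0 -1; 0 0 0 0.167 0.058 -0.01 -1; 0 0 0 0.167 0.058 -0.018 -1; 0 0 0 0.167 0.058 -0.018 -1"
}}

```text
clock: 29.15
ee_pos: [0.5907, -0.0391, 0.1881]
orientation: [[0.0, 1.0, -0.001], [1.0, -0.0, 0.0], [0.0, -0.001, -1.0]]
ft_force: [1.3, 0.2, -1.7]
gripper_width: 0.186
gripper_force: 49.1
```

>>> {"fn": "carry_out", "kwargs": {
  "moves": "0 0 0 0.0005 0 -0.004 -1; 0 0 0 0.0005 0 -0.008 -1; 0 0 0 0.0005 0 -0.011 -1; 0 0 0 0.0005 0 -0.0135 -1; 0 0 0 0.0005 0 -0.0135 -1"
}}

```text
clock: 29.78
ee_pos: [0.5918, -0.0389, 0.1759]
orientation: [[-0.0, 1.0, 0.001], [1.0, 0.0, -0.0], [-0.0, 0.001, -1.0]]
ft_force: [-0.9, 0.3, 4.6]
gripper_width: 0.195
gripper_force: 49.6
```

>>> {"fn": "carry_out", "kwargs": {
  "moves": "0 0 0 0 0 0 0; 0 0 0 0 0 0 0; 0 0 0 0 0 0 0; 0 0 0 0 0 0.03 0; 0 0 0 0 0 0.08 0.5; 0 0 0 -0.03 0 0.1 1; 0 0 0 -0.08 0 0.1 1; 0 0 0 -0.12 0 0.1 1; 0 0 0 -0.12 0 0.1 1; 0 0 0 -0.12 0 0.1 1"
}}

```text
clock: 31.02
ee_pos: [0.4723, -0.0391, 0.2756]
orientation: [[0.0, 1.0, 0.001], [1.0, -0.0, -0.0], [-0.0, 0.001, -1.0]]
ft_force: [0.7, -0.4, 0.6]
gripper_width: 1.001
gripper_force: 0.0
```

```bash
python3 - <<'E'
from h import *
t=r.capture("top"); print("disc",rim(t,(.591,-.039),.1705,.03,tol=.003),"knob",rim(t,(.591,-.039),.1955,.009,tol=.003))
P=cloud(t); m=np.hypot(P[...,0]-.591,P[...,1]+.0385)<.025
q=P[m&(abs(P[...,2]-.17)<.008)]; A=np.c_[q[:,:2]-[.591,-.0385],np.ones(len(q))]; print("tilt",np.linalg.lstsq(A,q[:,2],rcond=None)[0].round(4))
s=r.capture("scene"); cv2.imwrite("pics/end.png",cv2.resize(s["image"][150:360,220:440,::-1],None,fx=2.7,fy=2.7)); print(r.get_obs()["ee_pos"],r.get_obs()["ft_force"].round(1))
E
```

```text
disc None knob None
tilt [0. 0. 0.]
[ 0.47250662 -0.039053    0.27521887] [ 0.5 -0.8 -0.3]
```

View pics/end.png

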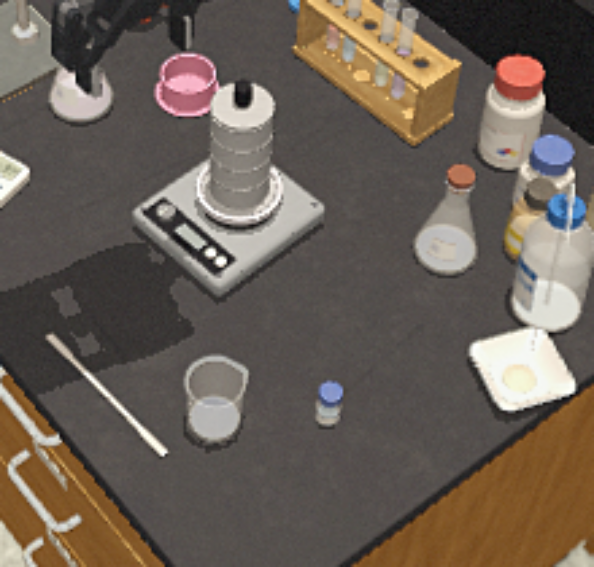

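The stack stands closed and upright, with the lid knob at (242,95) in the crop. The beaker, vial and boat are undisturbed. The arm hides the top view, so I'll check lid height and tilt from the scene and wrist depth before handing in.

```bash
python3 - <<'E'
from h import *
for n in("scene","wrist"):
    t=r.capture(n); P=cloud(t); d=np.hypot(P[...,0]-.591,P[...,1]+.0388); q=P[(d<.026)&(abs(P[...,2]-.17)<.006)]
    print(n,len(q),rim(t,(.591,-.0388),.1705,.03,tol=.003))
    if len(q)>20: print(np.linalg.lstsq(np.c_[q[:,:2]-[.591,-.0388],np.ones(len(q))],q[:,2],rcond=None)[0].round(4))
E
```

```text
scene 189 (217, 32, array([ 0.5908, -0.041 ,  0.0312]), array([ 0.5909, -0.041 ,  0.0285]))
[ 0.0115 -0.0197  0.1716]
wrist 2442 (3260, 36, array([ 0.5913, -0.0392,  0.03  ]), array([ 0.5913, -0.039 ,  0.0295]))
[0.0006 0.0004 0.1692]
```

Lid level at its home height (disc top about 0.170 m) and centred. I'm handing in the job.

```bash
python3 -c "
from rig import r
print(r.close_job())"
```

```text
the job is handed in; nothing more can be done
None
```

The sieve stack is built on the shaker (pan, fine, medium, coarse, lid) and measured level, home and centred; everything was let go, the bystanders undisturbed, and the job handed in at about 31 s (no verdict was returned).

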